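Slide the sample plate under the scanner bridge and start the scan

ROBOT

A 6-joint arm with a two-finger parallel gripper is mounted at the origin on the work surface. World frame = base frame: x ahead of the robot, y to its left, z up, the work surface at z = 0. Lengths are in mm, angles in degrees, forces in N, time in s.
With the tool pointing down it reaches from about 300 to 850 mm from the base axis. Payload 4.2 kg.
Tool frame: the origin (TCP) lies at the very end of the fingers, on their centre line; the grasp point (between the pads) lies 19 mm behind it (hold_point_z is the z of the grasp point in the tool frame, in mm); z points along the fingers, y is the direction in which the jaws open and shut (so a half turn about z gives the same grasp; the last joint's range is limited). The gripper opens to 91 mm and grips with 3 to 60 N. Pads are 32 mm wide; open, the fingers measure 118 mm over their backs; the gripper's body (76 mm by 178 mm) begins 60 mm behind the grasp point.
Start: joints at [-78.323, 18.312, 89.639, -0, 72.044, -1.146], TCP at [127.615, -560.676, 213.976] pointing down, gripper open.
Joint ranges: [-177.97, 177.97], [-48.28, 115.42], [12.27, 149.76], [-77.06, 257.06], [2.81, 150.46], [-146.56, 146.56]. Speed limits (degrees/s): [147.25, 147.25, 180, 180, 180, 180].

INTERFACE

Orientations are given as [roll, pitch, yaw] about the fixed x, y, z axes, in that order (R = Rz(yaw) Ry(pitch) Rx(roll)).
In Python, from workcell import state, grab_frame, job_done, hold_point_z gives the robot as it stands. The module is installed in compiled form; this text tells all that it offers.
- The arm moves only by the shell command python3 -m creep 'ROWS' [FORCE]. ROWS is JSON, a list of rows, each a list of 7 numbers: the closure, from 0 (fully open) to 1 (shut), then the shift along the tool's x, y, z in mm, then the turn, a rotation vector about the tool's x, y, z in degrees. A call has 1 to 5 rows; each row shifts and turns the commanded pose from where the row before left it, along the tool's axes as they then stand; what a row does not reach is not made up. A row lasts 1/8 s, in which the tool goes at most 62.5 mm and 10.7 degrees, less where a joint would pass 70% of its speed; a pose out of reach is approached as far as the arm can. A call is refused whole if a number of a shift passes 62.5 or a number of a turn 10.7, either way. A call with a gripper value outside its range is refused whole. The fingers move at their own pace and stop on an object; FORCE is the grip in N (left out, the last holds). Time passes only in rows, so rows that do not move let the fingers close. It gives the time, the measured TCP pose, the force and the opening at its end, in the units of the state.
- state(): the state, without advancing time (a new reading comes with each control period).
- grab_frame(name): name is "scene" or "top" or "wrist"; returns a dict with "frame" (384x512x3 uint8, red, green, blue), "fx", "fy", "cx", "cy" (pixels), "view" (4x4, takes a point from world to camera coordinates). Camera axes: x right, y down, z forward; pixel columns grow to the right and rows downward; lengths in mm; the calibration is good to about 2 mm. A picture is of the moment at which its call begins. There is no depth.
- job_done(): hands the job in, once; it reports no verdict.
The state is a dict: "time_s": time; "qpos": joint angles; "qvel": joint speeds; "effort": joint torques, N m; "ee_pos": TCP position; "ee_rot": TCP orientation; "force": force on the tool from outside, world axes, zero at the start; "torque": the same for the moment, N m; "gripper_width": finger opening in mm.
Only numpy, scipy, OpenCV 4.12 (cv2) and the standard library are available. Lean on these libraries where they do the work, as an engineer would, in place of code of your own. Each camera call takes 0.05 s, during which the arm holds its last target.

TASK

Push the flat metal sample plate along the bench, with the fingertips only, in under the low bridge of the plate scanner until it sits fully home against the back stop; keep it flat on the bench all the way, never pinched, tipped or lifted. Then press the start button on top of the bridge fully down with a fingertip and let it come back up. Do not press the button before the plate is home, leave the multimeter, bottle, jar and vial where they are, and finish with the hand clear.

Things in the scene. Friction and masses are not known exactly. Their poses are not given: they have to be found in the camera images.
- plate: Loose flat aluminium sample plate, 140 mm (own x) by 110 mm (own y) by 14 mm thick, with a 4 by 3 grid of dark shallow wells on top, about 0.3 to 0.55 kg, lying on the bench. Origin: centre of its underside; z up. Its x axis starts within about 0.65 rad of the scanner's x axis.
- scanner: Fixed white plate scanner, a low bridge on the bench. Origin: on the bench, where the centre of the plate's underside is when fully home; own x is the way the plate goes in, z up. Deck from x = -20 to +40 mm, 162 mm wide (y), underside 19 mm, top 53 mm above the bench. The home plate's near edge is at x = -70 mm, 50 mm outside the bridge.
- scanner_mouth (a point): Middle of the channel's mouth, on the bench, 90 mm before the scanner's origin (x = -90 mm). Two flared lead-ins of slippery white plastic, 12 mm high, narrow from about 180 mm apart here to 118 mm at x = -40 mm.
- scanner_stop (a point): Middle of the near face of the back stop, a 12 mm high bar across the far end, on the bench at x = +70 mm in the scanner's frame. From x = -40 mm to here two 12 mm high slippery white plastic guide rails form a channel 118 mm wide, centred on y = 0.
- start_top (a point): Centre of the upper face of the start button, a round black button 26 mm across in a grey housing on top of the bridge deck.
- start (a joint): Start button travel in m: 0 up, 0.006 fully down; spring return, about 4 N to push it fully down.
- meter: Bystander: yellow handheld multimeter lying flat, 180 by 90 by 38 mm. Origin: centre of its underside.
- reagent: Bystander: amber reagent bottle, 54 mm across, 90 mm high, upright. Origin: centre of its underside.
- jar: Bystander: clear jar, 48 mm across, 60 mm high, upright. Origin: centre of its underside.
- vial: Bystander: small glass vial with white cap, 24 mm across, 45 mm high, upright. Origin: centre of its underside.
There are look-alikes about, which are no part of the job. What is meant by the plate is not turquoise, and is the larger of those in its own colour.

How it is judged:
By the outcome, as a careful person would: the job done as asked, in the order asked, and still so for the second after the job is handed in, with the robot touching nothing.
It also fails if it takes over 67 s, if anything falls off the work surface, if the arm or the gripper's body presses on something with over 40 N, if the wrist force passes 120 N, or if a joint passes its speed limit or range.

## Working session

There is one attempt and no reset: what is moved stays moved. The work goes in short steps, Python scripts to look and compute and a shell command to move; the robot and the scene stay as the last step left them, time stands still between calls to the robot, and variables do not carry over. Pictures are saved under pics/ and viewed, and the job is handed in when it is done.

```bash
mkdir -p pics; cat > h.py <<'E'
import numpy as np,cv2
from workcell import state,grab_frame,hold_point_z
def snap(n,fn):
    d=grab_frame(n); cv2.imwrite('pics/'+fn+'.png',d['frame'][:,:,::-1]); np.savez('pics/'+fn+'.npz',**{k:d[k] for k in d}); return d
def ray(d,u,v,z):
    V=np.array(d['view']);R=V[:3,:3];c=-R.T@V[:3,3]
    r=R.T@np.array([(u-d['cx'])/d['fx'],(v-d['cy'])/d['fy'],1]); return c+r*(z-c[2])/r[2]
def proj(d,p):
    V=np.array(d['view']);q=V[:3,:3]@np.array(p)+V[:3,3]; return np.array([d['fx']*q[0]/q[2]+d['cx'],d['fy']*q[1]/q[2]+d['cy']])
E
python3 - <<'E'
from h import *
print(state())
for n in['scene','top','wrist']:
    d=snap(n,n+'0'); V=np.array(d['view']); print(n,-V[:3,:3].T@V[:3,3],d['fx'])
E
```

```text
{'time_s': 0.0, 'qpos': array([-7.83216788e+01,  1.83521464e+01,  8.97075088e+01, -1.91605387e-04,
        7.20434965e+01, -1.14676392e+00]), 'qvel': array([ 0.06355923,  0.00537143,  0.08743004, -0.01107875,  0.02601   ,
       -0.04718823]), 'effort': array([-3.34619370e-03, -4.12455153e+01, -2.31969202e+01,  7.25303614e-02,
        4.59326897e-02, -1.38251989e-04]), 'ee_pos': array([ 127.52337273, -560.15435849,  213.1077464 ]), 'ee_rot': array([-1.79896865e+02, -1.88229293e-03,  1.28251426e+01]), 'force': array([-0.13392729, -0.68625033, -0.39532734]), 'torque': array([0.00239082, 0.0237175 , 0.02218578]), 'gripper_width': 91.32508728834222}
scene [ 958.17747494 -733.59478057  861.80680222] 388.4343315414981
top [ 351.93408365   -2.55784391 1207.95628706] 442.33378329259904
wrist [ 197.53663982 -545.49637889  385.18932056] 338.07848537090734
```

View pics/top0.png

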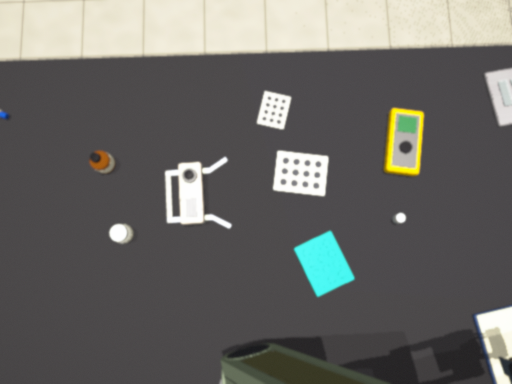

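View pics/scene0.png

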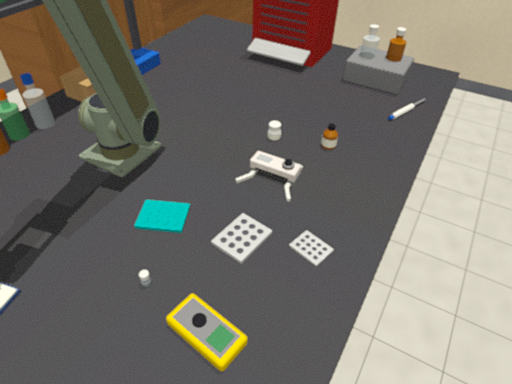

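View pics/wrist0.png

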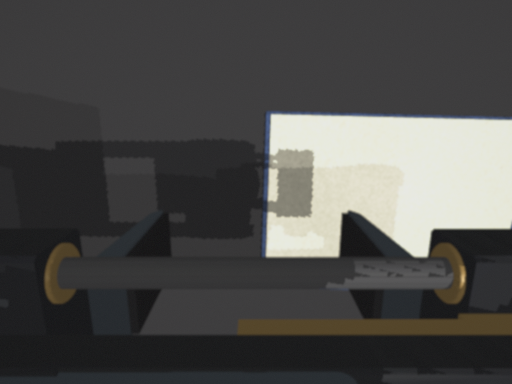

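Candidates in the top image are the large light plate at (301,173), the small light plate at (274,110) and the turquoise plate at (324,263). The plate meant is the one at (301,173), since it isn't turquoise and is the larger of the light ones. The scanner is at (190,193) with its mouth to the right. I'll measure both and confirm in an enlarged crop.

```bash
cat > meas.py <<'E'
from h import *
def plate(d,box,z=14,thr=150):
    f=d['frame'].astype(int); m=(f.min(2)>thr).astype(np.uint8)
    x0,y0,x1,y1=box; mm=np.zeros_like(m); mm[y0:y1,x0:x1]=m[y0:y1,x0:x1]
    cs,_=cv2.findContours(mm,cv2.RETR_EXTERNAL,cv2.CHAIN_APPROX_NONE)
    c=max(cs,key=cv2.contourArea)[:,0,:]
    w=np.array([ray(d,u,v,z)[:2] for u,v in c],np.float32)
    return cv2.minAreaRect(w)
E
python3 - <<'E'
from meas import *
D=dict(np.load('pics/top0.npz')); 
for b in[(262,140,340,205),(250,85,300,135)]: 
  r=plate(D,b); print(r, cv2.boxPoints(r).round(0).tolist())
# scanner deck + button
f=D['frame'].astype(int)
m=(f.min(2)>150).astype(np.uint8); s=np.zeros_like(m); s[150:240,158:240]=m[150:240,158:240]
# deck by opening
o=cv2.morphologyEx(s,cv2.MORPH_OPEN,np.ones((11,11),np.uint8))
c=max(cv2.findContours(cv2.morphologyEx(s,cv2.MORPH_CLOSE,np.ones((9,9))) ,0,1)[0],key=cv2.contourArea); print(cv2.boundingRect(c))
for (u,v,z) in [(190,174,65),(192,193,53)]: print(ray(D,u,v,z))
im=D['frame'][:,:,::-1]
a=cv2.resize(im[150:240,155:245],None,fx=6,fy=6,interpolation=cv2.INTER_CUBIC)
cv2.imwrite('pics/c1.png',a)
cv2.imwrite('pics/c2.png',cv2.resize(im[85:215,245:345],None,fx=4.5,fy=4.5,interpolation=cv2.INTER_CUBIC))
S=dict(np.load('pics/scene0.npz'))
cv2.imwrite('pics/c3.png',cv2.resize(S['frame'][110:270,200:340,::-1],None,fx=3.7,fy=3.7,interpolation=cv2.INTER_CUBIC))
E
```

```text
((582.9944458007812, -125.58968353271484), (143.849609375, 114.62464141845703), 81.67926788330078) [[516.0, -188.0], [629.0, -205.0], [650.0, -63.0], [537.0, -46.0]]
((765.8152465820312, -57.91460037231445), (79.46449279785156, 100.55574798583984), 74.78055572509766) [[707.0, -83.0], [804.0, -109.0], [825.0, -33.0], [728.0, -6.0]]
(165, 157, 67, 72)
[578.24306863 170.83529669  65.        ]
[529.31346416 167.62660698  53.        ]
```

View pics/c1.png

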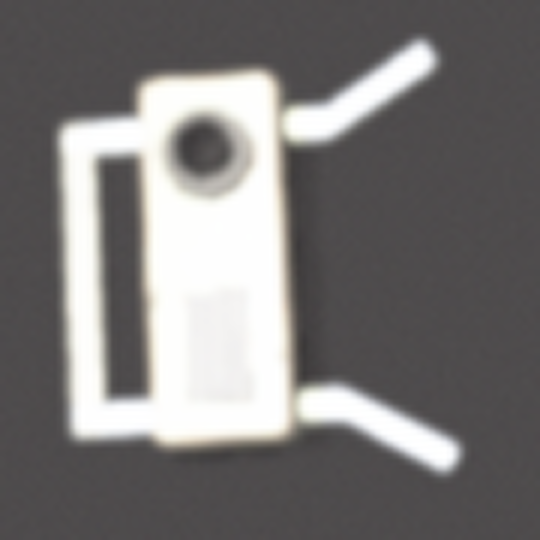

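View pics/c2.png

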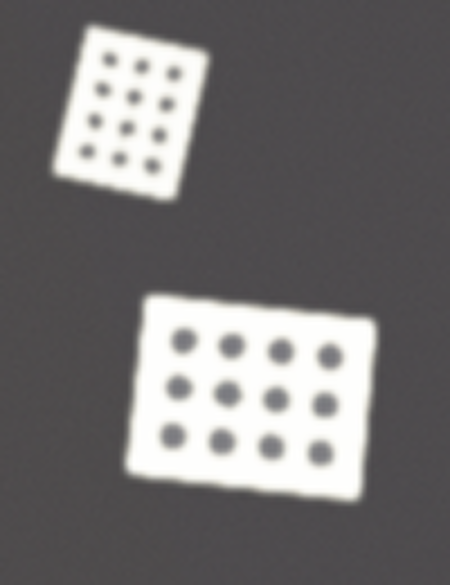

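View pics/c3.png

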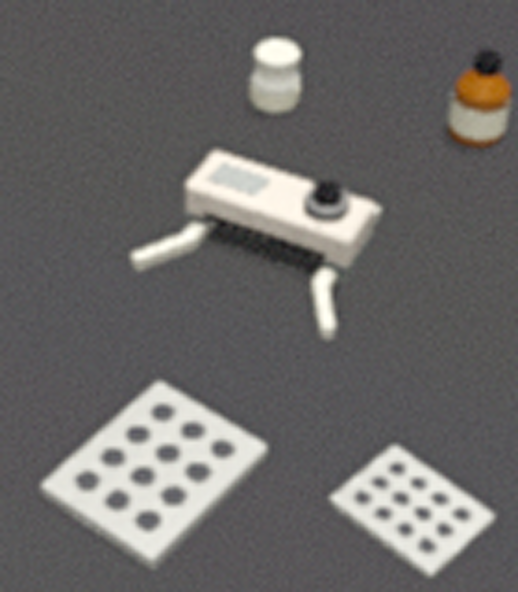

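```bash
python3 - <<'E'
from meas import *
D=dict(np.load('pics/top0.npz'))
g=cv2.cvtColor(D['frame'],cv2.COLOR_RGB2GRAY).astype(float)
def w(cu,cv_,z): return ray(D,155+(cu+.5)/6-.5,150+(cv_+.5)/6-.5,z)[:2]
P={k:w(*v) for k,v in dict(sUi=(98,157,12),sLi=(107,400,12),rU=(325,139,12),rL=(340,386,12),oU=(58,125,12),oL=(75,440,12),tipU=(415,40,12),tipL=(445,475,12),d1=(138,78,53),d2=(276,72,53),d3=(296,440,53),d4=(156,446,53),but=(205,147,67)).items()}
for k,v in P.items(): print(k,v.round(1))
ax=(P['sUi']+P['sLi'])/2-(P['rU']+P['rL'])/2; print('len',np.linalg.norm(ax),'ang',np.degrees(np.arctan2(ax[1],ax[0])))
for a,b in[('rU','sUi'),('rL','sLi')]:
  q=P[b]-P[a];print(np.degrees(np.arctan2(q[1],q[0])))
q=P['sUi']-P['sLi'];print('stop',np.linalg.norm(q),np.degrees(np.arctan2(q[1],q[0]))+90)
q=P['oU']-P['oL'];print('outer',np.linalg.norm(q),np.degrees(np.arctan2(q[1],q[0]))+90)
dc=sum(P[k] for k in('d1','d2','d3','d4'))/4;print('deck c',dc)
for a,b in[('d1','d4'),('d2','d3')]:
  q=P[a]-P[b];print('deck',np.linalg.norm(q),np.degrees(np.arctan2(q[1],q[0]))+90)
# deck centre at scanner x=+10; stop at x=+70
sm=(P['sUi']+P['sLi'])/2; print('stop mid',sm)
for th in (92,94,96):
  u=np.array([np.cos(np.radians(th)),np.sin(np.radians(th))]); print(th,'origin from stop',sm-70*u,'from deck',dc-10*u)
# bystanders in top
for n,(u,v,z) in dict(bottle=(98,157,90),jar=(120,233,60),vial=(400,217,45),turq=(324,263,14)).items(): print(n,ray(D,u,v,z)[:2].round(0))
S=dict(np.load('pics/scene0.npz'))
print('btn scene', ray(S,200+(329+.5)/3.7-.5,110+(190+.5)/3.7-.5,67))
E
```

```text
sUi [585.4 231.5]
sLi [473.4 227.3]
rU [590.7 127.1]
rL [476.6 121.7]
oU [601. 250.]
oL [455.7 241.7]
tipU [636.   84.9]
tipL [435.1  74.9]
d1 [612.7 205.7]
d2 [613.6 144.2]
d3 [449.3 136.9]
d4 [448.5 198. ]
but [577.7 173.8]
len 105.07924356315729 ang 92.31860787933536
92.88124777047402
91.76163625807531
stop 112.13371307594231 92.1888773218457
outer 145.5243398296219 93.2713470017327
deck c [531.01780182 171.19498757]
deck 164.42027384665144 92.70277581293917
deck 164.42269252633798 92.52539993978183
stop mid [529.39619255 229.39969484]
92 origin from stop [531.83915732 159.44233695] from deck [531.36679679 161.2010793 ]
94 origin from stop [534.27914571 159.57021133] from deck [531.71536656 161.21934707]
96 origin from stop [536.71318497 159.78316217] from deck [532.06308645 161.24976861]
bottle [626. 406.]
jar [429. 354.]
vial [ 450. -378.]
turq [ 337. -177.]
btn scene [578.17518045 183.31178185  67.        ]
```

Confirmed: the large 4×3 light plate measures 144×115, close to the stated 140×110. Its centre is (583,-126) with its axis at about 81.6°. The scanner is at about (531.7,160.3) with its axis at about 92.5°, and the bystanders are clear of the path. First I'll turn the wrist and set a partial opening.

```bash
cat > d.py <<'E'
import sys
from h import *
from scipy.spatial.transform import Rotation as Ro
# d.py x y z yaw : remaining shift in tool axes now
s=state();R=Ro.from_euler('xyz',s['ee_rot'],degrees=True)
t=np.array([float(a) for a in sys.argv[1:4]]);T=Ro.from_euler('xyz',[180,0,float(sys.argv[4])],degrees=True)
print('pos',s['ee_pos'].round(1),s['ee_rot'].round(1),'t',s['time_s'],'F',s['force'].round(1),'w',round(s['gripper_width'],1))
print('shift tool now',R.inv().apply(t-s['ee_pos']).round(1),'in target axes',T.inv().apply(t-s['ee_pos']).round(1),'turn',(R.inv()*T).as_rotvec(degrees=True).round(1))
E
python3 -m creep '[[0.4,0,0,0,0,0,-10],[0.4,0,0,0,0,0,-10],[0.4,0,0,0,0,0,-10],[0.4,0,0,0,0,0,-10],[0.4,0,0,0,0,0,-10]]'
python3 -m creep '[[0.4,0,0,0,0,0,-10],[0.4,0,0,0,0,0,-9],[0.4,0,0,0,0,0,0]]'
python3 d.py 567 -235 60 81.6
```

```text
time_s: 0.78
ee_pos: [127.6, -560.5, 213.6]
ee_rot: [-180.0, -0.0, 63.2]
force: [1.3, -0.4, 0.2]
gripper_width: 54.9
time_s: 1.15
ee_pos: [127.6, -560.5, 213.7]
ee_rot: [-180.0, -0.0, 81.7]
force: [-0.8, 0.1, -0.3]
gripper_width: 54.9
pos [ 127.6 -560.5  213.7] [-180.    -0.    81.7] t 1.15 F [-0.8  0.1 -0.3] w 54.9
shift tool now [385.3 388.  153.8] in target axes [386.2 387.2 153.7] turn [-0.  -0.   0.1]
```

```bash

python3 -m creep '[[0.4,38,38,10,0,0,0],[0.4,38,38,10,0,0,0],[0.4,38,38,10,0,0,0],[0.4,38,38,10,0,0,0],[0.4,38,38,10,0,0,0]]'
python3 -m creep '[[0.4,38,38,20,0,0,0],[0.4,38,38,20,0,0,0],[0.4,38,38,20,0,0,0],[0.4,38,38,20,0,0,0],[0.4,38,38,20,0,0,0]]'
python3 d.py 567 -235 6 81.6
python3 - <<'E'
from h import *
d=snap('wrist','w1'); snap('top','t1')
E
```

```text
time_s: 1.78
ee_pos: [344.0, -398.5, 163.7]
ee_rot: [180.0, 0.0, 81.6]
force: [1.0, -0.6, 0.3]
gripper_width: 54.7
time_s: 2.4
ee_pos: [559.2, -237.4, 63.3]
ee_rot: [180.0, 0.0, 81.7]
force: [0.3, -0.5, -0.3]
gripper_width: 55.2
pos [ 559.2 -237.4   63.3] [180.    0.   81.7] t 2.4 F [ 0.3 -0.5 -0.3] w 55.2
shift tool now [ 3.6  7.4 57.3] in target axes [ 3.5  7.4 57.3] turn [0.  0.  0.1]
```

View pics/w1.png

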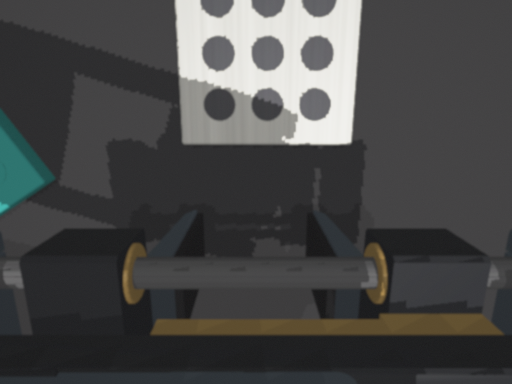

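View pics/t1.png

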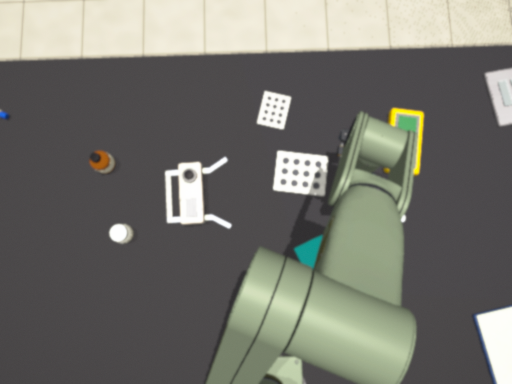

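The wrist view shows the plate's near edge at row 143, from (181,143) to (354,143), square to the tool, so the 81.6° heading is good. The plate also has to go about 39 mm sideways onto the scanner axis and turn 11°. I'll push it from its right long side first, which is a stable line push, and then straight in.

```bash

python3 -m creep '[[0.4,0,0,0,0,0,-10],[0.4,0,0,0,0,0,-10],[0.4,0,0,0,0,0,-10],[0.4,0,0,0,0,0,-10],[0.4,0,0,0,0,0,-10]]'
python3 -m creep '[[0.4,0,0,0,0,0,-10],[0.4,0,0,0,0,0,-10],[0.4,0,0,0,0,0,-10],[0.4,0,0,0,0,0,-10],[0.4,0,0,0,0,0,0]]'
python3 d.py 684 -141 40 171.6
```

```text
time_s: 3.12
ee_pos: [557.1, -239.3, 64.2]
ee_rot: [-180.0, 0.0, 132.0]
force: [-0.0, 0.0, 0.3]
gripper_width: 54.7
time_s: 3.75
ee_pos: [557.2, -239.2, 64.2]
ee_rot: [-180.0, -0.0, 171.6]
force: [0.2, -0.2, -0.2]
gripper_width: 54.6
pos [ 557.2 -239.2   64.2] [-180.    -0.   171.6] t 3.75 F [ 0.2 -0.2 -0.2] w 54.6
shift tool now [-111.   115.7   24.2] in target axes [-111.1  115.7   24.2] turn [-0. -0. -0.]
```

```bash

python3 -m creep '[[0.4,-37,10,0,0,0,0],[0.4,-37,25,0,0,0,0],[0.4,-37,40,8,0,0,0],[0.4,0,40,16,0,0,0],[0.4,0,0,0,0,0,0]]'
python3 d.py 678 -140 7 171.6
python3 - <<'E'
from h import *
d=snap('wrist','w2')
E
```

```text
time_s: 4.38
ee_pos: [683.2, -137.8, 38.1]
ee_rot: [180.0, -0.2, 171.8]
force: [0.1, 0.1, 0.5]
gripper_width: 54.6
pos [ 683.2 -137.8   38.1] [180.   -0.2 171.8] t 4.375 F [0.1 0.1 0.5] w 54.6
shift tool now [ 4.7 -2.9 31.2] in target axes [ 4.8 -2.9 31.1] turn [ 0.  -0.2  0.2]
```

View pics/w2.png

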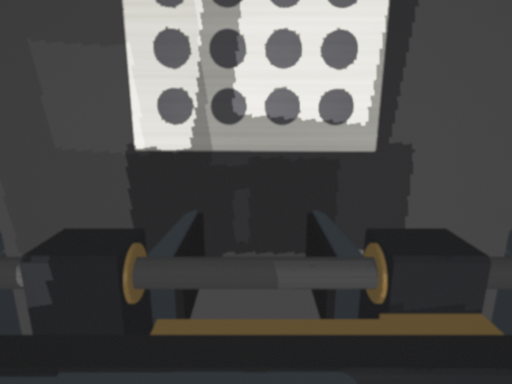

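The wrist view shows the plate's long edge at row 151, columns 134–378, square and centred on the hand. I'll cast those edge corners onto the bench frame.

```bash
python3 - <<'E'
from h import *
D=dict(np.load('pics/w2.npz'))
a,b=ray(D,134,151,14),ray(D,378,151,14);print(a,b,np.linalg.norm(a-b),(a+b)/2)
E
python3 -m creep '[[0.4,0,0,16,0,0,0],[0.4,0,0,15,0,0,0],[0.4,0,0,0,0,0,0]]'
python3 d.py 651 -136 6 171.6
```

```text
[ 629.59518327 -201.33722516   14.        ] [649.78992756 -61.05119674  14.        ] 141.73213279376535 [ 639.69255542 -131.19421095   14.        ]
time_s: 4.8
ee_pos: [682.3, -141.2, 6.9]
ee_rot: [180.0, -0.2, 171.7]
force: [0.4, 0.1, 0.3]
gripper_width: 54.8
pos [ 682.3 -141.2    6.9] [180.   -0.2 171.7] t 4.8 F [0.4 0.1 0.3] w 54.8
shift tool now [31.8  0.7  1. ] in target axes [31.8  0.6  0.9] turn [ 0.  -0.2  0.1]
```

```bash

python3 -m creep '[[0.4,9,1.3,1,0,0,0],[0.4,9,1.3,0,0,0,0],[0.4,8,1.3,0,0,0,0],[0.4,2,0,0,0,0,0]]'
python3 -m creep '[[0.4,4.1,1.4,0,0,0,-1.1],[0.4,4.1,1.4,0,0,0,-1.1],[0.4,4.1,1.4,0,0,0,-1.1],[0.4,4.1,1.4,0,0,0,-1.1],[0.4,4.1,1.4,0,0,0,-1.1]]'
python3 d.py 615 -118 6 182.5
python3 - <<'E'
from h import *
d=snap('wrist','w3')
E
```

```text
time_s: 5.3
ee_pos: [656.3, -132.4, 8.4]
ee_rot: [-180.0, 0.0, 171.8]
force: [0.1, 0.7, 0.3]
gripper_width: 54.4
time_s: 5.92
ee_pos: [637.7, -123.6, 8.4]
ee_rot: [-180.0, 0.1, 177.4]
force: [3.8, 0.5, 2.0]
gripper_width: 54.3
pos [ 637.7 -123.6    8.4] [-1.800e+02  1.000e-01  1.774e+02] t 5.925 F [3.8 0.5 2. ] w 54.3
shift tool now [23.   4.6  2.3] in target axes [22.5  6.6  2.4] turn [-0.   0.1 -5.1]
```

View pics/w3.png

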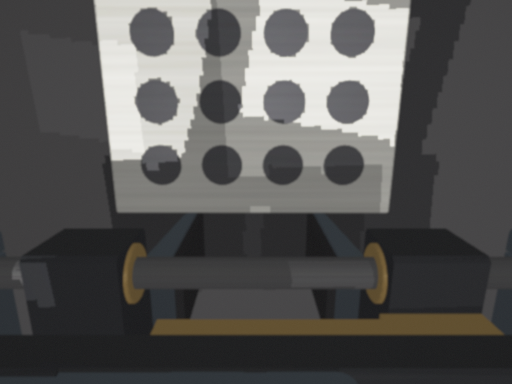

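The plate edge is at row 212, columns 118–389, still square and centred. I'll continue.

```bash

python3 -m creep '[[0.4,4.6,1.2,0.5,0,0,-1],[0.4,4.6,1.2,0.5,0,0,-1],[0.4,4.6,1.2,0.5,0,0,-1],[0.4,4.6,1.2,0,0,0,-1.1],[0.4,4.6,1.2,0,0,0,-1.1]]'
python3 d.py 615 -118 6 182.5
python3 -m creep '[[0.4,0,0,0,0,0,0]]'
python3 - <<'E'
from h import *
d=snap('wrist','w4')
E
```

```text
time_s: 6.6
ee_pos: [614.2, -117.2, 6.5]
ee_rot: [-180.0, 0.0, -177.4]
force: [5.2, 1.1, 3.4]
gripper_width: 54.9
pos [ 614.2 -117.2    6.5] [-180.     0.  -177.4] t 6.6 F [5.2 1.1 3.4] w 54.9
shift tool now [-0.8 -0.8  0.5] in target axes [-0.8 -0.8  0.5] turn [-0.   0.   0.1]
time_s: 6.72
ee_pos: [613.1, -117.2, 6.2]
ee_rot: [180.0, -0.1, -177.4]
force: [3.4, 0.9, 2.4]
gripper_width: 54.8
```

View pics/w4.png

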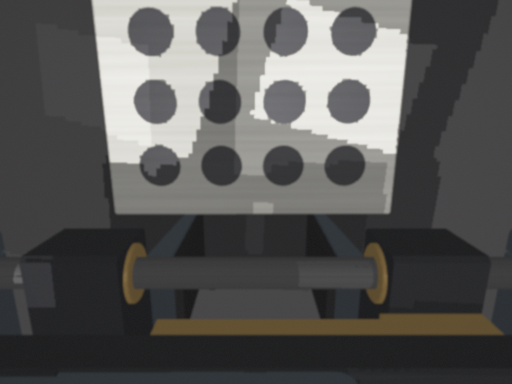

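Edge at row 213, columns 115–391, square, with yaw at 182.6°. The plate centre should now be about (542,-120), heading 92.5°. I'll back off, rise, turn and move to the near side.

```bash

python3 -m creep '[[0.4,-15,0,0,0,0,0],[0.4,-25,0,-10,0,0,0],[0.4,0,0,-40,0,0,0],[0.4,0,0,-10,0,0,10],[0.4,0,0,0,0,0,10]]'
python3 -m creep '[[0.4,0,0,0,0,0,10],[0.4,0,0,0,0,0,10],[0.4,0,0,0,0,0,10],[0.4,0,0,0,0,0,10],[0.4,0,0,0,0,0,10]]'
python3 -m creep '[[0.4,0,0,0,0,0,10],[0.4,0,0,0,0,0,10],[0.4,0,0,0,0,0,0]]'
python3 d.py 547 -233 45 92.5
```

```text
time_s: 7.4
ee_pos: [652.0, -115.5, 66.0]
ee_rot: [-179.9, -0.3, 162.2]
force: [-0.3, -0.2, -0.5]
gripper_width: 54.7
time_s: 8.02
ee_pos: [651.1, -115.4, 64.4]
ee_rot: [-179.6, -0.2, 112.2]
force: [0.1, -0.4, 0.3]
gripper_width: 54.5
time_s: 8.4
ee_pos: [651.8, -115.4, 64.7]
ee_rot: [-179.6, -0.1, 92.6]
force: [-0.1, 0.1, 0.1]
gripper_width: 54.5
pos [ 651.8 -115.4   64.7] [-1.796e+02 -1.000e-01  9.260e+01] t 8.4 F [-0.1  0.1  0.1] w 54.5
shift tool now [-112.7 -109.9   20.3] in target axes [-112.9 -109.8   19.7] turn [-0.4 -0.1  0.1]
```

```bash

python3 -m creep '[[0.4,-45,-10,0,0,0,0],[0.4,-45,-35,0,0,0,0],[0.4,-23,-45,10,-0.4,0,0],[0.4,0,-20,10,0,0,0],[0.4,0,0,0,0,0,0]]'
python3 d.py 547 -233 6 92.5
python3 - <<'E'
from meas import *
d=snap('wrist','w5')
d=snap('top','t5')
E
```

```text
time_s: 9.02
ee_pos: [546.3, -233.0, 45.0]
ee_rot: [179.9, -0.1, 92.6]
force: [1.0, -0.2, 0.4]
gripper_width: 54.6
pos [ 546.3 -233.    45. ] [ 1.799e+02 -1.000e-01  9.260e+01] t 9.025 F [ 1.  -0.2  0.4] w 54.6
shift tool now [-0.1  0.6 39. ] in target axes [-0.   0.7 39. ] turn [ 0.1 -0.1  0.1]
```

View pics/w5.png

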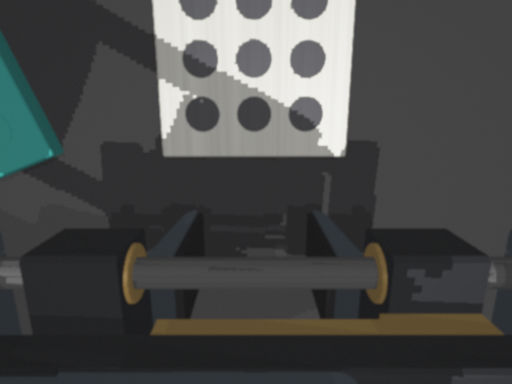

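View pics/t5.png

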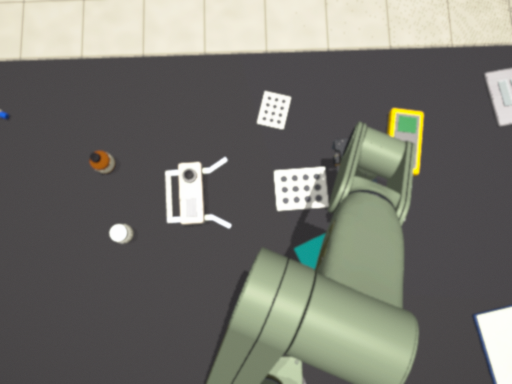

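Top view: the plate spans about (275,168)–(328,211) and lines up with the scanner. Wrist view: near edge at row 157, columns 163–346, square. Now I'll measure it in the scanner frame.

```bash
python3 - <<'E'
from meas import *
D=dict(np.load('pics/top5.npz' if 0 else 'pics/t5.npz'))
r=plate(D,(265,155,334,220));print(r)
W=dict(np.load('pics/w5.npz'))
a,b=ray(W,163,157,14),ray(W,346,157,14);print(a,b,np.linalg.norm(a-b),(a+b)/2)
o=np.array([531.7,160.3]);t=np.radians(92.5);u=np.array([np.cos(t),np.sin(t)]);n=np.array([-u[1],u[0]])
for p in (np.array(r[0]),((a+b)/2)[:2]): print('scanner x,y',u@(p-o),n@(p-o))
E
```

```text
((540.1091918945312, -122.70199584960938), (114.92062377929688, 140.7638397216797), 2.6486780643463135)
[ 490.64360371 -195.22304097   14.        ] [ 600.98245578 -190.27482641   14.        ] 110.4497492276317 [ 545.81302975 -192.74893369   14.        ]
scanner x,y -283.09944445634557 3.9431854749553175
scanner x,y -353.3285110447897 1.3001809272378697
```

```bash

python3 -m creep '[[0.4,0,0,20,0,0,0],[0.4,0,0,18,0,0,0],[0.4,8,0,1,0,0,0],[0.4,8,0,0,0,0,0],[0.4,6,0,0,0,0,0]]'
python3 -m creep '[[0.4,8,0.1,0,0,0,0],[0.4,10,0.1,0,0,0,0],[0.4,10,0.1,0,0,0,0],[0.4,10,0.1,0,0,0,0],[0.4,10,0.1,0,0,0,0]]'
python3 d.py 535.5 74.4 6 92.5
```

```text
time_s: 9.75
ee_pos: [549.5, -210.6, 8.2]
ee_rot: [179.5, 0.0, 92.6]
force: [-0.6, -0.2, 0.2]
gripper_width: 54.6
time_s: 10.38
ee_pos: [547.9, -163.5, 8.1]
ee_rot: [179.5, 0.1, 92.5]
force: [0.5, -5.2, 5.1]
gripper_width: 54.8
pos [ 547.9 -163.5    8.1] [1.795e+02 1.000e-01 9.250e+01] t 10.375 F [ 0.5 -5.2  5.1] w 54.8
shift tool now [238.2  -1.8   1.7] in target axes [238.2  -2.    2.1] turn [0.5 0.1 0. ]
```

```bash

python3 -m creep '[[0.4,11,-0.1,0.5,0.3,0,0],[0.4,11,-0.1,0.5,0.2,0,0],[0.4,11,-0.1,0.5,0,0,0],[0.4,11,-0.1,0.3,0,0,0],[0.4,11,-0.1,0,0,0,0]]'
python3 -m creep '[[0.4,11,-0.1,0,0,0,0],[0.4,11,-0.1,0,0,0,0],[0.4,11,-0.1,0,0,0,0],[0.4,11,-0.1,0,0,0,0],[0.4,6,0,0,0,0,0]]'
python3 d.py 535.5 74.4 6 92.5
python3 - <<'E'
from meas import *
d=snap('wrist','w6')
d=snap('top','t6')
E
```

```text
time_s: 11.0
ee_pos: [544.0, -107.7, 5.5]
ee_rot: [-179.9, 0.0, 92.5]
force: [0.2, -4.8, 3.3]
gripper_width: 55.3
time_s: 11.62
ee_pos: [541.4, -57.7, 5.4]
ee_rot: [-179.9, -0.0, 92.6]
force: [-0.2, -6.3, 4.2]
gripper_width: 54.6
pos [541.4 -57.7   5.4] [-179.9   -0.    92.6] t 11.625 F [-0.2 -6.3  4.2] w 54.6
shift tool now [132.2   0.   -0.6] in target axes [ 1.322e+02 -1.000e-01 -6.000e-01] turn [-0.1 -0.   0.1]
```

View pics/w6.png

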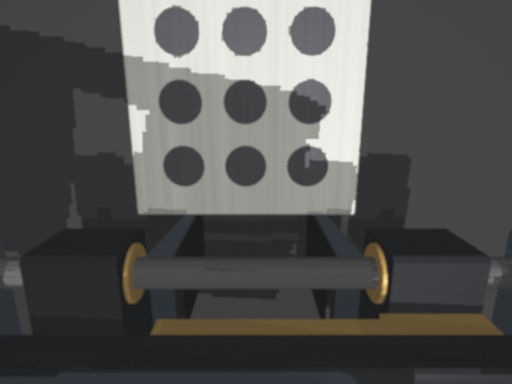

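View pics/t6.png

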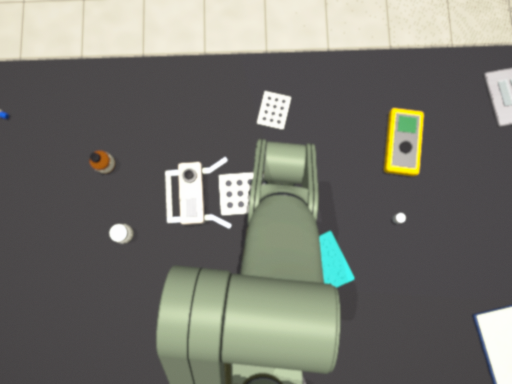

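Wrist view: near edge at row 213, columns 136–355. Top view: the leading corners (219,174) and (221,214) are just entering the lead-ins, with the plate slightly left of hand centre. I'll compute the offset.

```bash
python3 - <<'E'
from meas import *
W=dict(np.load('pics/w6.npz'));D=dict(np.load('pics/t6.npz'))
a,b=ray(W,136,213,14),ray(W,355,213,14)
o=np.array([531.7,160.3]);t=np.radians(92.5);u=np.array([np.cos(t),np.sin(t)]);n=np.array([-u[1],u[0]])
for p in(a,b): print('wrist',u@(p[:2]-o),n@(p[:2]-o))
# top: front corners, and rail inner edges, columns profile
g=cv2.cvtColor(D['frame'],cv2.COLOR_RGB2GRAY)
for c in (208,212,224,230,238):
  col=g[150:240,c].astype(int); e=[(150+i, col[i],col[i+1]) for i in range(89) if (col[i]>130)!=(col[i+1]>130)]
  out=[]
  for r,A,B in e:
    p=ray(D,c,r+(130-A)/(B-A),13)[:2]; out.append((round(u@(p-o)),round(n@(p-o),1)))
  print(c,out)
E
```

```text
wrist -200.88387316187743 58.76052444995202
wrist -200.67881862646652 -52.2244992838963
208 [(-35, np.float64(-75.4)), (-34, np.float64(-55.1)), (-28, np.float64(54.8)), (-26, np.float64(74.0))]
212 [(-46, np.float64(-81.1)), (-45, np.float64(-59.3)), (-38, np.float64(55.7)), (-37, np.float64(75.0))]
224 [(-81, np.float64(-101.2)), (-79, np.float64(-79.9)), (-78, np.float64(-52.7)), (-71, np.float64(63.5)), (-70, np.float64(74.0)), (-69, np.float64(93.9))]
230 [(-94, np.float64(-53.5)), (-90, np.float64(6.1)), (-90, np.float64(6.1)), (-89, np.float64(32.6)), (-88, np.float64(37.6)), (-87, np.float64(63.9)), (-86, np.float64(83.4)), (-85, np.float64(98.2))]
238 [(-116, np.float64(-52.7)), (-115, np.float64(-26.3)), (-114, np.float64(-22.7)), (-109, np.float64(63.4))]
```

The plate is about 4–5 mm off centre toward +scanner y, and the channel clearance is ±4 mm. I'll steer a few mm toward tool +y while pushing, before it meets the lead-in.

```bash

python3 -m creep '[[0.4,5,1.5,0,0,0,0],[0.4,5,1.5,0,0,0,0],[0.4,4,1.4,0,0,0,0],[0.4,0,0,0,0,0,0]]'
cat > chk.py <<'E'
from meas import *
import sys
k=sys.argv[1]
D=snap('top','t'+k);W=snap('wrist','w'+k);s=state();print(s['ee_pos'].round(1),s['ee_rot'].round(1),s['force'].round(1))
o=np.array([531.7,160.3]);t=np.radians(92.5);u=np.array([np.cos(t),np.sin(t)]);n=np.array([-u[1],u[0]])
g=cv2.cvtColor(D['frame'],cv2.COLOR_RGB2GRAY)
for c in (207,209,212,217,222,228):
  col=g[150:240,c].astype(int); out=[]
  for i in range(89):
    A,B=col[i],col[i+1]
    if (A>130)!=(B>130):
      p=ray(D,c,150+i+(130-A)/(B-A),13)[:2]; out.append((round(u@(p-o)),float(round(n@(p-o),1))))
  print(c,out)
E
python3 chk.py 7
```

```text
time_s: 12.22
ee_pos: [545.4, -43.5, 5.2]
ee_rot: [-179.9, -0.1, 92.5]
force: [-0.1, -0.1, 0.7]
gripper_width: 54.6
[545.6 -43.8   5.4] [-179.9   -0.    92.5] [-0.2 -0.3  0.2]
207 [(-32, -75.3), (-31, -55.1), (-25, 54.8), (-24, 73.9)]
209 [(-38, -75.9), (-36, -55.4), (-30, 54.7), (-29, 74.1)]
212 [(-46, -81.1), (-45, -59.3), (-38, 55.7), (-37, 75.1)]
217 [(-61, -89.7), (-59, -67.9), (-59, -57.8), (-52, 58.8), (-52, 63.1), (-50, 82.7)]
222 [(-75, -98.4), (-74, -76.5), (-72, -57.9), (-71, -31.8), (-71, -27.7), (-65, 58.6), (-65, 70.9), (-63, 90.7)]
228 [(-89, -57.5), (-82, 58.7), (-80, 80.2), (-79, 99.6)]
```

View pics/w7.png

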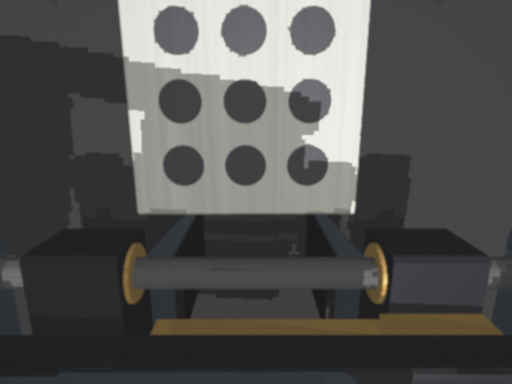

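The plate followed and its edges are now at −57.8/+58.7, centred to 0.5 mm. I'll push straight in.

```bash

python3 -m creep '[[0.4,8,0,0,0,0,0],[0.4,8,0,0,0,0,0],[0.4,8,0,0,0,0,0],[0.4,8,0,0,0,0,0],[0.4,8,0,0,0,0,0]]'
python3 -m creep '[[0.4,8,0,0,0,0,0],[0.4,8,0,0,0,0,0],[0.4,8,0,0,0,0,0]]'
python3 d.py 535.5 74.4 6 92.5
python3 chk.py 8
```

```text
time_s: 12.95
ee_pos: [543.5, -3.7, 5.5]
ee_rot: [-179.9, 0.0, 92.5]
force: [0.7, -2.7, -0.3]
gripper_width: 54.7
time_s: 13.32
ee_pos: [542.5, 20.2, 5.5]
ee_rot: [-179.9, 0.0, 92.5]
force: [0.4, -2.6, -0.5]
gripper_width: 54.9
pos [542.5  20.2   5.5] [-179.9    0.    92.5] t 13.325 F [ 0.4 -2.6 -0.5] w 54.9
shift tool now [54.5 -4.6 -0.5] in target axes [54.5 -4.6 -0.5] turn [-0.1  0.   0. ]
[542.5  20.7   5.5] [-179.9   -0.    92.5] [ 0.  -0.1  0.3]
207 [(-32, -75.3), (-24, 73.9)]
209 [(-38, -76.0), (-29, 74.1)]
212 [(-46, -80.6), (-37, 73.4), (-35, 115.2)]
217 [(-61, -100.0), (-56, -16.8), (-52, 51.8), (-51, 73.6)]
222 [(-75, -106.0), (-70, -10.6), (-68, 21.2), (-66, 51.9)]
228 [(-88, -45.7), (-87, -26.2), (-85, 11.6), (-83, 37.2)]
```

View pics/w8.png

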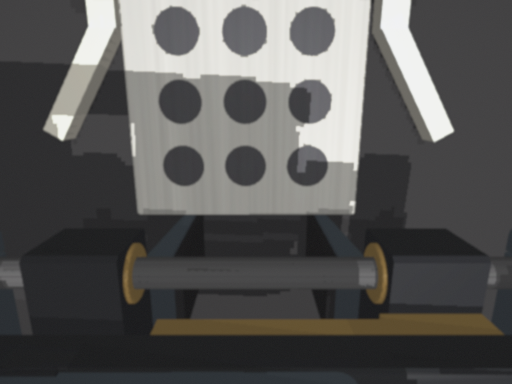

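The plate is in the channel and centred between the lead-ins, seen at columns ~120 and ~370. I'll go on and slow down near the stop.

```bash

python3 -m creep '[[0.4,8,0,0,0,0,0],[0.4,8,0,0,0,0,0],[0.4,8,0,0,0,0,0],[0.4,8,0,0,0,0,0],[0.4,8,0,0,0,0,0]]'
python3 -m creep '[[0.4,4,0,0,0,0,0],[0.4,4,0,0,0,0,0]]'
python3 -m creep '[[0.4,2,0,0,0,0,0],[0.4,2,0,0,0,0,0]]'
python3 d.py 535.5 74.4 6 92.5
```

```text
time_s: 14.05
ee_pos: [540.8, 60.1, 5.5]
ee_rot: [-179.9, 0.0, 92.5]
force: [-0.8, -3.3, 0.4]
gripper_width: 54.7
time_s: 14.3
ee_pos: [540.4, 67.8, 5.5]
ee_rot: [-179.9, 0.0, 92.5]
force: [0.0, -2.9, 0.2]
gripper_width: 54.5
time_s: 14.55
ee_pos: [540.3, 71.5, 5.5]
ee_rot: [-179.9, 0.0, 92.5]
force: [-0.1, -3.2, 0.6]
gripper_width: 55.0
pos [540.3  71.5   5.5] [-179.9    0.    92.5] t 14.55 F [-0.1 -3.2  0.6] w 55.0
shift tool now [ 3.1 -4.7 -0.5] in target axes [ 3.1 -4.7 -0.5] turn [-0.1  0.   0. ]
```

```bash

for i in 1; do :; done
python3 -m creep '[[0.4,1.5,0,0,0,0,0],[0.4,0,0,0,0,0,0]]' | grep -E 'pos|force'
python3 -m creep '[[0.4,1.5,0,0,0,0,0]]'| grep -E 'pos|force'
python3 -m creep '[[0.4,1.5,0,0,0,0,0]]'| grep -E 'pos|force'
python3 -m creep '[[0.4,1,0,0,0,0,0]]'| grep -E 'pos|force'
```

```text
ee_pos: [540.2, 73.2, 5.5]
force: [-0.1, -2.9, 1.0]
ee_pos: [540.2, 74.4, 5.5]
force: [0.7, -2.7, 1.7]
ee_pos: [540.1, 76.0, 5.5]
force: [0.5, -3.8, 1.4]
ee_pos: [540.1, 77.1, 5.5]
force: [-0.1, -3.9, 3.0]
```

```bash

python3 -m creep '[[0.4,1,0,0,0,0,0],[0.4,0.5,0,0,0,0,0]]' | grep -E 'pos|force'
python3 -m creep '[[0.4,1,0,0,0,0,0]]'| grep -E 'pos|force'
python3 - <<'E'
from h import *
snap('wrist','w9');snap('scene','s9');snap('top','t9')
a=cv2.imread('pics/s9.png')[110:270,200:340];b=cv2.imread('pics/t9.png')[145:245,155:245]
cv2.imwrite('pics/c9.png',np.hstack([cv2.resize(a,(455,520),interpolation=2),cv2.resize(b,(330,520),interpolation=2)]))
E
```

```text
ee_pos: [540.0, 77.7, 5.5]
force: [0.7, -9.4, 2.7]
ee_pos: [540.0, 77.8, 5.6]
force: [1.3, -14.0, 2.9]
```

View pics/w9.png

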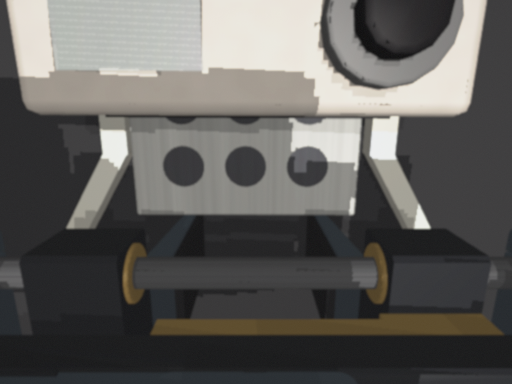

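View pics/c9.png

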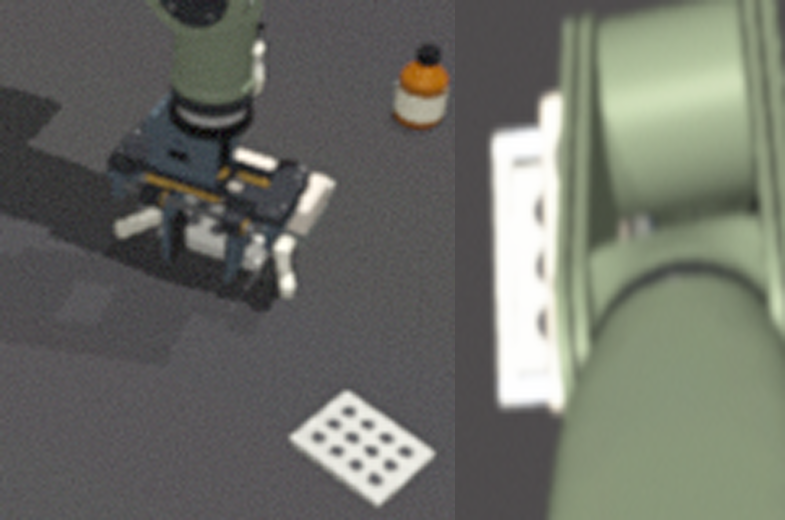

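The force jumped from 4 to 14 N with no further travel at y=77.8, so the plate is against the stop. In the wrist view the near edge at row 213 is level and the plate is even between the rails. I'll give one gentle squaring nudge, back off, rise and look.

```bash

python3 -m creep '[[0.4,1,0,0,0,0,0],[0.4,0,0,0,0,0,0]]' | grep -E 'pos|force'
python3 -m creep '[[0.4,-10,0,0,0,0,0],[0.4,-20,0,0,0,0,0],[1,-20,0,-40,0,0,0],[1,0,0,-50,0,0,0],[1,-15,0,-40,0,0,0]]'
python3 -m creep '[[1,0,0,0,0,0,0],[1,0,0,0,0,0,0]]'
python3 - <<'E'
from h import *
snap('wrist','w10');snap('scene','s10');snap('top','t10')
a=cv2.imread('pics/s10.png')[110:270,200:340];b=cv2.imread('pics/t10.png')[145:245,155:245]
cv2.imwrite('pics/c10.png',np.hstack([cv2.resize(a,(455,520),interpolation=2),cv2.resize(b,(330,520),interpolation=2)]))
E
```

```text
ee_pos: [539.9, 77.9, 5.6]
force: [1.3, -14.1, 3.2]
time_s: 16.58
ee_pos: [543.1, 15.4, 137.2]
ee_rot: [-180.0, -0.1, 92.5]
force: [0.5, -0.2, 0.7]
gripper_width: 27.5
time_s: 16.82
ee_pos: [542.1, 15.4, 134.7]
ee_rot: [-179.8, -0.0, 92.5]
force: [-0.8, -0.1, -0.5]
gripper_width: 7.4
```

View pics/w10.png

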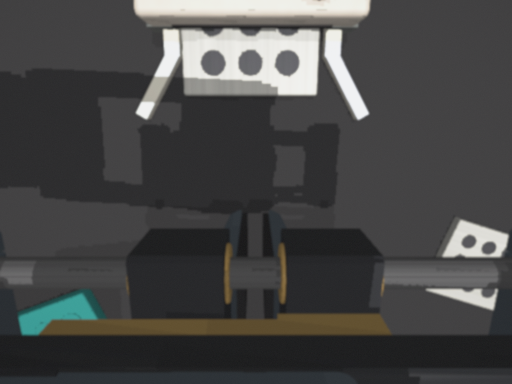

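View pics/c10.png

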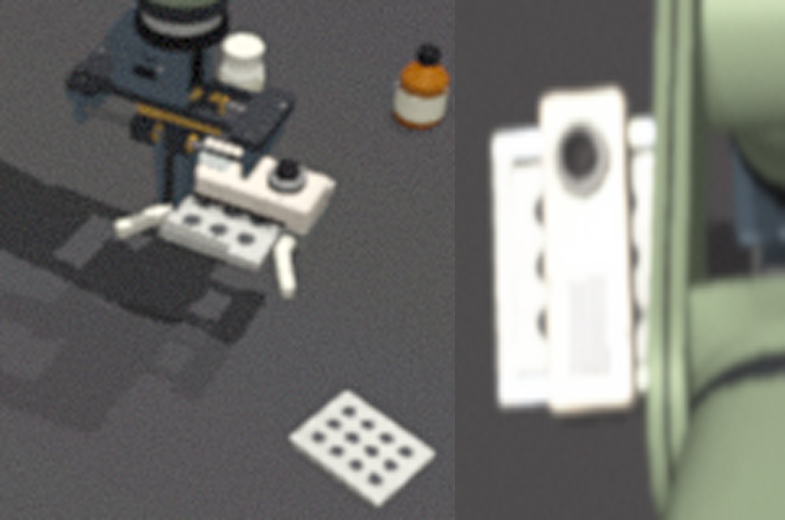

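The plate lies flat and even between the rails, with near edge (184,95)–(317,95). The button is visible in top and scene, so I'll triangulate it, check the home depth, and enlarge the far-stop gap.

```bash
python3 - <<'E'
from h import *
T=dict(np.load('pics/t10.npz'));S=dict(np.load('pics/s10.npz'));W=dict(np.load('pics/w10.npz'))
def blob(D,box,thr=75):
    x0,y0,x1,y1=box;g=cv2.cvtColor(D['frame'],cv2.COLOR_RGB2GRAY)[y0:y1,x0:x1]
    n,l,st,c=cv2.connectedComponentsWithStats((g<thr).astype(np.uint8))
    for i in range(1,n): 
        if 8<st[i,4]<250: print(st[i].tolist(),c[i]+[x0,y0])
print('top');blob(T,(183,165,198,184),110)
print('scene');blob(S,(272,148,292,172),60)
for z in (60,64,68,72):
    print(z,ray(T,189.3,174.5,z).round(1))
a,b=ray(W,184,95,14),ray(W,317,95,14);o=np.array([531.7,160.3]);t=np.radians(92.5);u=np.array([np.cos(t),np.sin(t)]);n=np.array([-u[1],u[0]])
for p in(a,b,ray(W,200,24,19),): print('edge',u@(p[:2]-o),n@(p[:2]-o))
a=cv2.imread('pics/t10.png')[155:235,155:215];b=cv2.imread('pics/s10.png')[140:200,245:295]
cv2.imwrite('pics/c11.png',np.hstack([cv2.resize(a,(390,520),interpolation=0),cv2.resize(b,(400,520),interpolation=0)]))
E
```

```text
top
[2, 5, 8, 9, 58] [188.37931034 174.22413793]
scene
[0, 0, 15, 9, 49] [279.2244898  153.08163265]
[13, 11, 6, 6, 30] [287.8        161.73333333]
60 [577.9 173.5  60. ]
64 [577.2 172.8  64. ]
68 [576.4 172.2  68. ]
72 [575.6 171.6  72. ]
edge -66.31212296245081 53.65896357597589
edge -66.29201528398265 -56.931411149980086
edge -13.407383683654 37.41566982015493
```

View pics/c11.png

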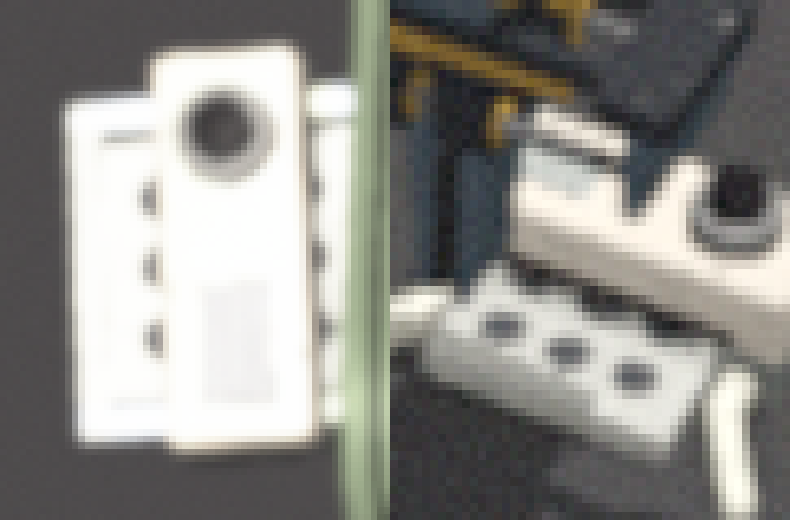

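```bash
python3 - <<'E'
from h import *
T=dict(np.load('pics/t10.npz'));S=dict(np.load('pics/s10.npz'))
for z in (60,64,67,70,74): print(z,ray(T,188.5,174.2,z)[:2].round(1),ray(S,288.7,161,z)[:2].round(1))
b=cv2.imread('pics/s10.png')[148:178,270:310]
cv2.imwrite('pics/c12.png',cv2.resize(b,(720,540),interpolation=0))
o=np.array([531.7,160.3]);t=np.radians(92.5);u=np.array([np.cos(t),np.sin(t)]);n=np.array([-u[1],u[0]])
for s in(T,): 
  p=ray(s,188.5,174.2,67)[:2]; print(u@(p-o),n@(p-o))
E
python3 d.py 577 174 100 92.5
```

```text
60 [578.8 175.6] [575.3 191.6]
64 [578.  174.9] [577.2 187. ]
67 [577.4 174.5] [578.6 183.5]
70 [576.8 174. ] [580. 180.]
74 [576.  173.4] [582.  175.4]
12.174535542814445 -46.30631285658963
pos [541.9  15.8 133.9] [-179.7   -0.    92.5] t 16.975 F [0.1 0.4 0.1] w -0.0
shift tool now [156.5  42.2  33.8] in target axes [156.5  41.9  33.9] turn [-0.3 -0.   0. ]
```

View pics/c12.png

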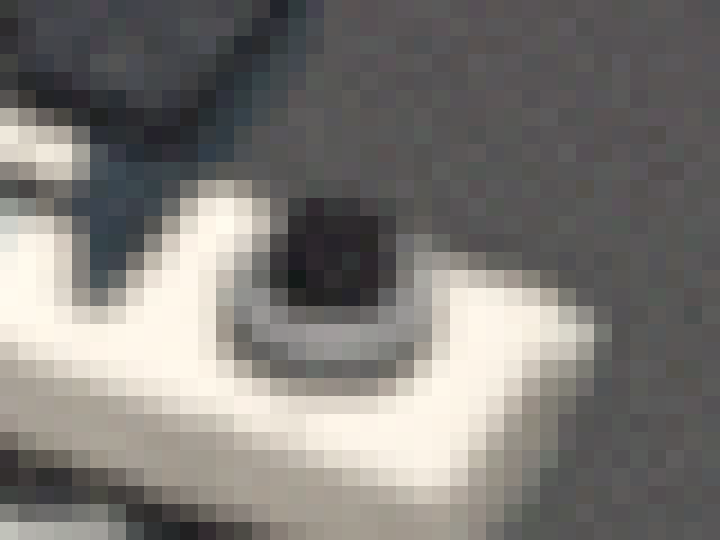

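```bash

python3 -m creep '[[1,20,14,0,0,0,0],[1,20,14,0,0,0,0],[1,20,14,8,0,0,0],[1,20,0,8,0,0,0],[1,0,0,8,0,0,0]]'
python3 -m creep '[[1,0,0,0,0,0,0]]'
python3 - <<'E'
from h import *
snap('wrist','w11')
E
```

```text
time_s: 17.6
ee_pos: [580.6, 99.2, 110.2]
ee_rot: [-179.8, 0.0, 92.7]
force: [0.2, -0.9, -0.6]
gripper_width: 0.2
time_s: 17.73
ee_pos: [580.2, 97.2, 110.3]
ee_rot: [-179.7, 0.0, 92.6]
force: [0.1, 0.1, 0.4]
gripper_width: 0.2
```

View pics/w11.png

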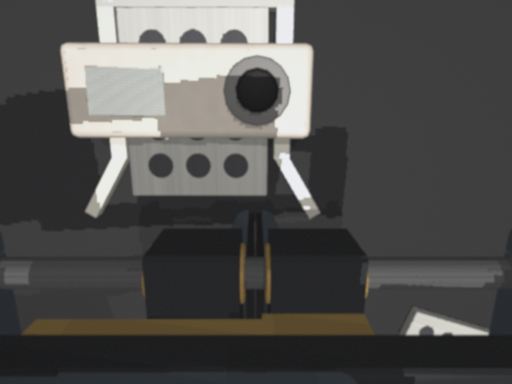

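The wrist view shows the button centred at (257,90), in line with the closed fingers. The plate's far edge meets the stop bar at row ~6. I'll zoom on that joint and place the button.

```bash
python3 - <<'E'
from h import *
W=dict(np.load('pics/w11.npz'));T=dict(np.load('pics/t10.npz'))
for z in(61,67,70,73): print(z,ray(W,257,90,z)[:2].round(1),ray(T,188.5,174.2,z)[:2].round(1), 'dia',np.linalg.norm(ray(W,236,90,z)-ray(W,278,90,z)).round(1))
far=[ray(W,u,7,14)[:2] for u in(120,268)];near=[ray(W,u,195,14)[:2] for u in(131,268)]
print(far,near,np.linalg.norm(sum(far)/2-sum(near)/2))
im=cv2.imread('pics/w11.png')[0:50,95:300];cv2.imwrite('pics/c13.png',cv2.resize(im,(790,195),interpolation=0))
E
```

```text
61 [579.2 176.9] [578.6 175.4] dia 26.3
67 [579.2 176.6] [577.4 174.5] dia 25.6
70 [579.2 176.5] [576.8 174. ] dia 25.2
73 [579.2 176.3] [576.2 173.6] dia 24.9
[array([478.34371058, 231.41271459]), array([584.42301287, 236.10675488])] [array([479.66648512,  91.81533136]), array([592.07729031,  96.99082332])] 139.42892392035887
```

View pics/c13.png

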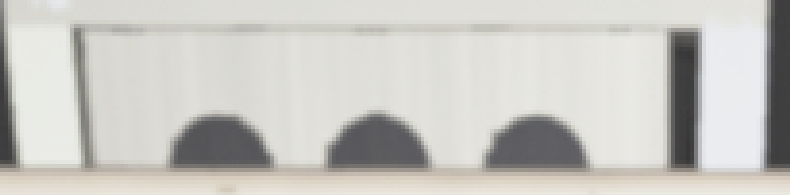

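The plate's far edge is flush with the stop all along, with no dark gap, so it is home. The button is at about (578.5,175.5). I'll move above it and descend slowly.

```bash

python3 -m creep '[[1,20,0.4,0,0,0,0],[1,20,0.4,0,0,0,0],[1,20,0.4,5,0,0,0],[1,18.5,0.4,10,0,0,0],[1,0,0,10,0,0,0]]'
python3 d.py 578.5 175.5 75 92.5
python3 - <<'E'
from h import *
snap('wrist','w14');snap('scene','s14')
a=cv2.imread('pics/s14.png')[120:190,240:320]
cv2.imwrite('pics/c14.png',cv2.resize(a,(640,560),interpolation=2))
E
```

```text
time_s: 18.4
ee_pos: [579.0, 177.5, 85.3]
ee_rot: [-179.9, 0.0, 92.7]
force: [-0.5, 0.1, -0.4]
gripper_width: 0.5
pos [579.  177.5  85.3] [-179.9    0.    92.7] t 18.4 F [-0.5  0.1 -0.4] w 0.5
shift tool now [-2.  -0.6 10.3] in target axes [-2.  -0.6 10.3] turn [-0.1  0.   0.2]
```

View pics/c14.png

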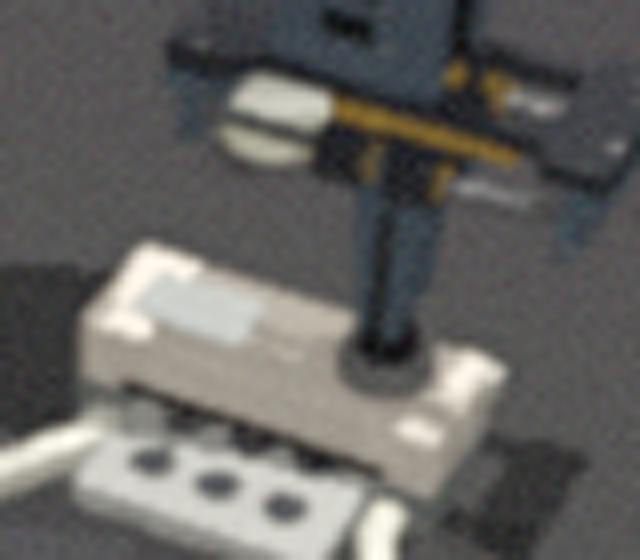

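The fingertips are directly over the button. Descending, watching the force.

```bash

python3 -m creep '[[1,-1,0,4,0,0,0],[1,-1,0,3,0,0,0],[1,0,0,0,0,0,0]]'| grep -E 'pos|force'
python3 -m creep '[[1,0,0,2,0,0,0]]'| grep -E 'pos|force'
python3 -m creep '[[1,0,0,2,0,0,0]]'| grep -E 'pos|force'
python3 -m creep '[[1,0,0,2,0,0,0]]'| grep -E 'pos|force'
python3 -m creep '[[1,0,0,1,0,0,0]]'| grep -E 'pos|force'
```

```text
ee_pos: [579.5, 173.3, 79.3]
force: [-0.3, 0.3, 0.2]
ee_pos: [579.8, 173.7, 77.7]
force: [-0.3, -0.7, 0.3]
ee_pos: [579.6, 173.8, 75.4]
force: [-0.1, -0.4, -0.6]
ee_pos: [579.6, 173.9, 73.5]
force: [-0.7, -2.0, 2.3]
ee_pos: [579.6, 173.8, 72.5]
force: [-0.2, -0.8, 2.6]
```

Contact is at about z=74. Continuing toward the end of travel, about 68.

```bash

python3 -m creep '[[1,0,0,1.5,0,0,0]]'| grep -E 'pos|force'
python3 -m creep '[[1,0,0,1.5,0,0,0]]'| grep -E 'pos|force'
python3 -m creep '[[1,0,0,1.5,0,0,0]]'| grep -E 'pos|force'
python3 -m creep '[[1,0,0,1,0,0,0]]'| grep -E 'pos|force'
```

```text
ee_pos: [579.6, 173.9, 71.1]
force: [-0.9, -0.3, 2.6]
ee_pos: [579.6, 173.9, 69.6]
force: [-0.3, -1.0, 4.0]
ee_pos: [579.7, 173.9, 69.1]
force: [-3.8, -1.1, 14.6]
ee_pos: [579.7, 173.9, 69.0]
force: [-4.9, -2.0, 17.9]
```

Hard stop at z≈69.0 with 18 N, after about 4 N just before it, which matches the spring. I'll look before releasing.

```bash
python3 - <<'E'
from h import *
s=state();print(s['ee_pos'],s['force'])
snap('scene','s15');snap('wrist','w15')
a=cv2.imread('pics/s15.png')[140:185,265:310]
b=cv2.imread('pics/w15.png')[130:270,180:320]
cv2.imwrite('pics/c15.png',np.hstack([cv2.resize(a,(400,400),interpolation=2),cv2.resize(b,(400,400),interpolation=2)]))
E
```

```text
[579.7029454  173.88579602  69.01568339] [-4.88090559 -2.00454544 17.90976826]
```

View pics/c15.png

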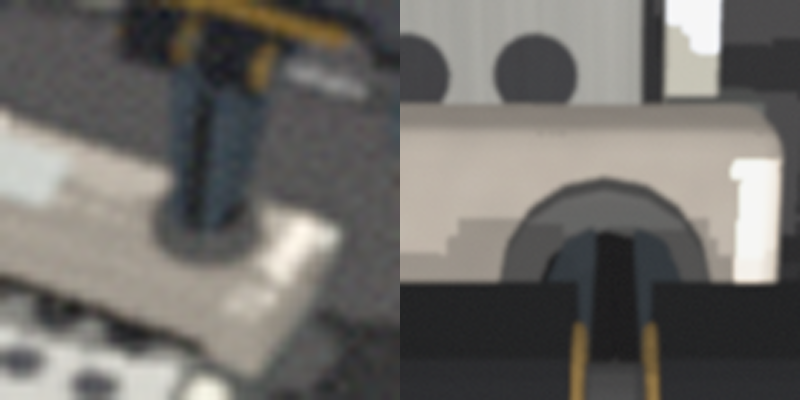

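The fingertips are bottomed on the button inside the grey housing ring. I'll release slowly, logging force against height to confirm the travel.

```bash

p(){ grep -E 'pos|force' | tr '\n' ' '; echo; }
python3 -m creep '[[1,0,0,-2,0,0,0],[1,0,0,0,0,0,0]]'|p
python3 -m creep '[[1,0,0,-1,0,0,0],[1,0,0,0,0,0,0]]'|p
python3 -m creep '[[1,0,0,-1,0,0,0],[1,0,0,0,0,0,0]]'|p
python3 -m creep '[[1,0,0,-1,0,0,0],[1,0,0,0,0,0,0]]'|p
python3 -m creep '[[1,0,0,-1,0,0,0],[1,0,0,0,0,0,0]]'|p
python3 -m creep '[[1,0,0,-1,0,0,0],[1,0,0,0,0,0,0]]'|p
python3 -m creep '[[1,0,0,-1,0,0,0],[1,0,0,0,0,0,0]]'|p
python3 -m creep '[[1,0,0,-1,0,0,0],[1,0,0,0,0,0,0]]'|p
```

```text
ee_pos: [579.6, 173.9, 69.2] force: [-1.7, -0.4, 7.0] 
ee_pos: [579.6, 173.9, 69.8] force: [-0.1, -0.6, 2.7] 
ee_pos: [579.6, 173.9, 70.8] force: [0.2, -1.0, 3.9] 
ee_pos: [579.6, 173.9, 71.9] force: [1.1, -1.0, 2.8] 
ee_pos: [579.6, 173.9, 72.9] force: [1.1, -1.9, 1.2] 
ee_pos: [579.6, 173.9, 73.9] force: [0.7, 0.1, 2.5] 
ee_pos: [579.5, 174.0, 74.9] force: [0.7, -0.8, 0.5] 
ee_pos: [579.0, 174.0, 75.6] force: [0.5, -0.3, 0.1]
```

Contact is lost at z≈75 and the hard stop was at 69, which is the full 6 mm of travel. I'll retreat up and clear, then check.

```bash

python3 -m creep '[[1,0,0,-30,0,0,0],[1,0,0,-50,0,0,0],[1,-40,0,-40,0,0,0],[1,-50,0,-10,0,0,0],[1,-50,0,0,0,0,0]]'
python3 -m creep '[[1,-55,0,0,0,0,0],[1,-55,0,0,0,0,0],[1,-30,0,0,0,0,0],[1,0,0,0,0,0,0],[1,0,0,0,0,0,0]]'
python3 - <<'E'
from h import *
snap('scene','s16');snap('top','t16')
a=cv2.imread('pics/s16.png')[100:270,200:350];b=cv2.imread('pics/t16.png')[145:245,155:245]
cv2.imwrite('pics/c16.png',np.hstack([cv2.resize(a,(440,500),interpolation=2),cv2.resize(b,(350,390),interpolation=2)[:390],]) if 0 else np.hstack([cv2.resize(a,(440,500),interpolation=2),cv2.resize(b,(350,500),interpolation=2)]))
E
```

```text
time_s: 22.6
ee_pos: [586.2, 33.1, 207.2]
ee_rot: [180.0, -0.0, 92.6]
force: [0.8, -0.2, -1.5]
gripper_width: 0.2
time_s: 23.22
ee_pos: [591.8, -105.0, 205.6]
ee_rot: [-179.9, -0.1, 92.5]
force: [-0.5, 0.3, 0.3]
gripper_width: 0.8
```

View pics/c16.png

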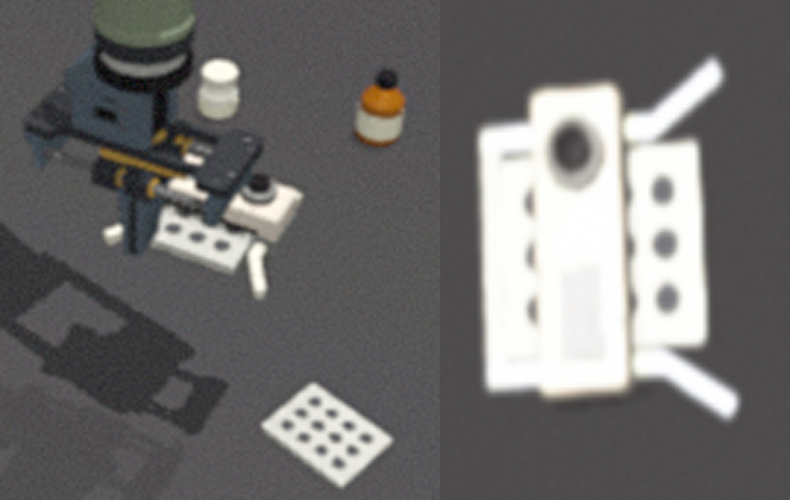

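View pics/t16.png

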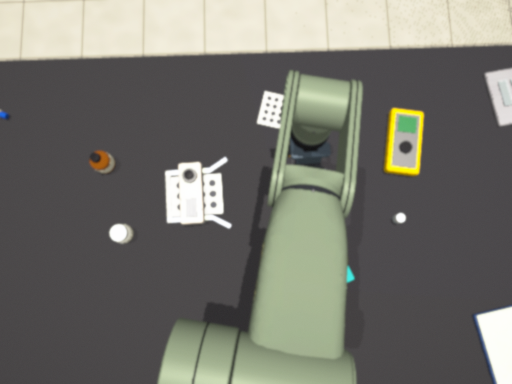

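Everything checks out: the plate is square and flush against the stop, the button is up again, the hand is clear, and the bystanders are at their original pixels. Handing in.

```bash
python3 -c "
from workcell import job_done,state
print(job_done(),state()['time_s'])"
```

```text
the job is handed in; nothing more can be done
the job is handed in; nothing more can be done
```

The plate is home against the back stop, and the start button was pressed fully down and came back up. I handed the job in with the robot clock at about 23 s of the 67 s allowed.

**What I did:** I pushed the larger light 4×3 plate flat along the bench with both fingertips. A short push on its long side lined it up with the scanner, then I pushed it straight in under the bridge. I pressed the button with the closed fingertips only after the plate was home, then moved the hand clear.

**Last checks:**
- **Plate home:** the pushing force jumped from about 4 N to 14 N with no further travel. A close wrist view showed the far edge flush with the stop, with no gap.
- **Button:** the stroke ran from about z = 75 mm to a hard stop at 69 mm, matching the 6 mm travel. The force was about 4 N just before the stop and up to 18 N on it. It looked raised again afterwards.
- **Bystanders:** the multimeter, bottle, jar and vial were at their original places in the last top view.

**One disagreement:** my camera estimate put the home plate's near edge at scanner x = -66 mm instead of -70 mm. It also put the plate's edge 53 mm outside the bridge instead of 50 mm. I took both as camera and origin error, because the force jump and the flush edge agree that it is home.

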